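Reset the ceramist's hand rest to the blue tag

ROBOT

A 6-joint arm with a two-finger parallel gripper is mounted at the origin on the work surface. World frame = base frame: x ahead of the robot, y to its left, z up, the work surface at z = 0. Lengths are in mm, angles in rad, forces in N, time in s.
With the tool pointing down it reaches from about 350 to 975 mm from the base axis. Payload 7.1 kg.
Tool frame: the origin (TCP) lies at the very end of the fingers, on their centre line; the grasp point (between the pads) lies 19 mm behind it; z points along the fingers, y is the line along which they close (so a half turn about z gives the same grasp; the last joint's range is limited). The gripper opens to 88 mm and grips with 3 to 60 N. Pads are 20 mm wide; open, the fingers measure 115 mm over their backs; the gripper's body (75 mm by 178 mm) begins 61 mm behind the grasp point.
Start: joints at [-1.191, 0.423, 1.63, -0, 1.089, -0.019], TCP at [242.711, -575.931, 222.675] pointing down, gripper open.
Joint ranges: [-3, 3], [-0.9, 2.11], [0.09, 2.58], [-1.31, 4.45], [0.11, 2.69], [-2.54, 2.54]. Speed limits (rad/s): [2.39, 2.39, 3.01, 3.14, 3.14, 3.14].

INTERFACE

Orientations are given as a rotation vector (axis times angle).
In Python, from workcell import get_obs, get_image, job, models gives the robot as it stands.
- The arm moves only by the tool jog_arm, never from a script. Its argument "increments" is one flat list of numbers, 7 for each row, row after row: the turn, a rotation vector about the tool's x, y, z in degrees, then the shift along the tool's x, y, z in mm, then the opening in per cent of the stroke, from 0 (shut) to 100 (fully open). A call has 1 to 12 rows; each row shifts and turns the commanded pose from where the row before left it, along the tool's axes as they then stand; what a row does not reach is not made up. A row lasts 1/8 s, in which the tool goes at most 62.5 mm and 10.7 degrees, less where a joint would pass 70% of its speed; a pose out of reach is approached as far as the arm can. A call is refused whole if a number of a shift passes 62.5 or a number of a turn 10.7, either way. A call with a gripper value outside its range is refused whole. The fingers move at their own pace and stop on an object; the grip force is fixed at half the most. Time passes only in rows, so rows that do not move let the fingers close. It gives the time, the measured TCP pose, the force, the opening and the grip force at its end, in the units of the state.
- get_obs(): the state, without advancing time (a new reading comes with each control period).
- get_image(name): name is "scene" or "top" or "wrist"; returns a dict with "pixels" (480x640x3 uint8, blue, green, red), "depth" (480x640 float32, mm along the optical axis (not along the pixel's ray), 0 where there is no reading), "fx", "fy", "cx", "cy" (pixels), "k1" (the pictures are not rectified: a ray, as slopes to the right and down, at radius r is drawn at 1 + k1 r^2 times it, then the intrinsics apply), "cam_to_world" (4x4, takes a point from camera to world coordinates); the wrist camera has in their place "tool_from_camera" (4x4, takes a point from camera to tool coordinates, whose origin is the TCP and whose axes are the flange's). Camera axes: x right, y up, looking along -z (the intrinsics and any distortion apply to the point x, -y, -z); pixel columns grow to the right and rows downward; lengths in mm; the calibration is good to about 2 mm. A picture is of the moment at which its call begins: read the wrist's pose just before it.
- job.close_job(): hands the job in; it is judged then, once.
Trained networks look in the newest picture that a camera, given by its name, has taken for a name from the list of things; names that differ only in an ending like _2 or _b are one class to them, and where a whole thing is asked for, a point or a joint stands for the part that bears it (a point fixed in the world has none). Each returns a list of dicts, best first, with "p" (0 to 1); they miss things now and then, are a little off and sometimes report something else, mostly with a low value. They report only what shows in the picture. A call takes as long as a camera call.
- models.look_for(target, camera): "centre" ([x, y, z] in mm, in world coordinates, good to about 4 mm: the middle of the surface that is visible of it).
- models.regions_of(target, camera): "region" (480x640 bool, what is visible of it).
The state is a dict: "t": time; "qpos": joint angles; "qvel": joint speeds; "joint_torque": joint torques, N m; "ee_pos": TCP position; "orientation": TCP orientation; "ft_force": force on the tool from outside, world axes, zero at the start; "moment": the same for the moment, N m; "width": finger opening in mm; "grasp_force": force on a finger pad.
Only numpy, scipy, OpenCV 4.12 (cv2) and the standard library are available. Lean on these libraries where they do the work, as an engineer would, in place of code of your own. Each camera call takes 0.05 s, during which the arm holds its last target. There are 200 camera calls.

TASK

On the ceramics bench, move the sliding hand rest to the notch marked by the blue tag: squeeze its red release lever against the grip post, slide the carriage along the rail while you keep it squeezed, then let go and nudge it gently until the latch clicks fully home in that notch. The tags are stuck on only roughly, so the notch must be felt for; never force the carriage against its latch, and leave the jars, vial and bottle where they stand.

Things in the scene. Friction and masses are not known exactly. Their poses are not given: they have to be found in the camera images.
- grip (a point): Grip of the hand rest's black carriage, 64 mm above the bench, half-way between the outer faces of post and lever when squeezed (36 mm apart, 18 mm to either side). Axes: y along the rail, the sliding direction, towards the post; z up; x across the rail, away from the robot. Deck top is 33 mm above the bench: keep fingertips above 38 mm. The aluminium rail is fixed, 390 mm long, 24 mm high.
- post_top (a point): Middle of the top of the dark steel grip post, fixed to the carriage: 84 mm above the bench, 26 mm wide across the rail, 12 mm thick along it; its outer face is 6 mm to +y of this point (18 mm to +y of the grip). Same axes as the grip.
- lever_top (a point): Top of the red release lever, middle of its thickness, about 84 mm above the bench. The lever is 24 mm wide, 9 mm thick, on the -y side of the post, hinged at its foot. Squeezed it stands upright, its outer face 18 mm to -y of the grip; let go it leans out: outer face 29 mm to -y at grip height, 34 mm at its top.
- lever (a joint): Angle of the red lever (rad): 0 sprung fully out, latch tooth home in a notch; about 0.12 let go with the tooth resting on the strip between notches; above 0.16 the tooth is clear; 0.22 squeezed to its stop. The spring takes about 4 N at grip height to start, 7 N at the stop; the free carriage slides with 2 to 5 N.
- rack: Notched steel strip inside the rail, out of sight, on which the latch tooth rides; origin on the bench under the rail's middle, y along the rail. With the lever let go the post can still be pushed along; at a notch the tooth springs in, the lever jumps out to 0 and the carriage stops dead (1.5 mm play each way). Keep the push on a caught tooth under about 30 N.
- pointer (a point): Tip of the small orange pointer on the far side of the carriage deck, 42 mm across the rail from the grip and level with it along the rail: it shows the carriage's place against the tags. Same axes as the grip. It starts latched at the rail's middle and can travel 112 mm either way.
- rest_pad (a point): Centre of the top of the cream hand rest (60 x 90 x 20 mm, top 50 mm above the bench), fixed to the carriage on the robot's side of the rail.
- tag_blue: Blue tag (22 x 12 x 2 mm) on the rail's flat far ledge; origin: centre of its underside, y along the rail. Its notch is where the pointer stands within 13 mm of the tag's centre along the rail; exactly where can only be felt. Notches lie 39 to 51 mm apart, unevenly: two on each side of the starting notch, one per tag. The tags' order varies.
- tag_red: Red tag, same kind, marking another notch.
- tag_yellow: Yellow tag, same kind, marking another notch.
- tag_green: Green tag, same kind, marking another notch.
- jar_blue_mid (a point): Bystander: powder jar with blue mark, 56 mm across, 42 mm high, loose; point at its middle.
- jar_red_mid (a point): Bystander: powder jar with red mark, same size; point at its middle.
- vial_mid (a point): Bystander: small amber vial, 28 mm across, 55 mm high; point half-way up.
- bottle_mid (a point): Bystander: clear plastic bottle, 56 mm across, 150 mm high; point half-way up.

How it is judged (in metres and radians):
On the way, in this order (a step that is already met when the one before it is completed fails the run):
1. the release lever is squeezed (value of joint lever above 0.16 rad), for 0.2 s.
2. the carriage's pointer comes within 20 mm of the blue tag along the rail (y of pointer in the frame of tag_blue between -0.02 and 0.02 m), for 0.1 s.
At the end, for the whole second after the job is handed in: The carriage is latched in the notch of the blue tag: pointer within 14.5 mm of the tag's centre along the rail, lever sprung out to less than 0.03 rad, at rest (y of pointer in the frame of tag_blue between -0.0145 and 0.0145 m and value of joint lever below 0.03 rad and velocity of joint lever below 0.05 rad/s); the robot touches nothing.
It fails at once if the latch tooth and its notched strip are loaded by more than 40 N (carriage forced) (contact force between rack and anything else above 40 N).
It fails at once if a jar, the vial or the bottle is moved by more than 15 mm (distance of any of jar_blue_mid, jar_red_mid, vial_mid, bottle_mid from where it was at the start of the episode above 0.015 m).
It also fails if it takes over 38 s, if anything falls off the work surface, if the arm or the gripper's body presses on something with over 40 N, if the wrist force passes 120 N, or if a joint passes its speed limit or range.

## Working session

There is one attempt and no reset: what is moved stays moved. The work goes in short steps, Python scripts to look and compute and a tool call to move; the robot and the scene stay as the last step left them, time stands still between calls to the robot, and variables do not carry over. Pictures are saved under pics/ and viewed, at most 10 in all, crops included, and the job is handed in when it is done.

Besides the shell and the picture viewer there is one more tool, called after "Emit:" as name(argument=value, ...), one argument or row to a line, values as JSON. jog_arm: Moves the arm, as the interface text tells. Its arguments: {"type":"object","properties":{"increments":{"type":"array"}},"required":["increments"]}

```bash
mkdir -p pics; python3 - <<'E'
from workcell import get_obs,get_image,models
import cv2,numpy as np
o=get_obs();print(o['t'],o['ee_pos'],o['orientation'],o['width'],o['ft_force'])
a=get_image("scene");cv2.imwrite("pics/s.png",a["pixels"])
b=get_image("top");cv2.imwrite("pics/t.png",b["pixels"])
for n in ["grip","post_top","lever_top","pointer","rest_pad","tag_blue","tag_red","tag_yellow","tag_green","jar_blue_mid","jar_red_mid","vial_mid","bottle_mid"]:
    for c in ["top","scene"]:
        r=models.look_for(n,c)
        print(n,c,[(np.round(x["centre"]).tolist(),round(x["p"],2)) for x in r[:2]])
E
```

```text
0.0 [ 242.5155749  -575.43700386  221.93576952] [-3.07790777e+00 -6.22018454e-01  4.22370156e-04] 87.80545707234465 [-0.14832682 -0.97703786 -0.75912571]
grip top [([494.0, 3.0, 43.0], 0.86)]
grip scene [([516.0, 4.0, 41.0], 0.8)]
post_top top [([490.0, 7.0, 46.0], 0.67)]
post_top scene [([520.0, 6.0, 41.0], 0.97)]
lever_top top [([534.0, 9.0, 75.0], 0.74)]
lever_top scene [([542.0, 7.0, 66.0], 0.62), ([696.0, -46.0, 41.0], 0.35)]
pointer top [([496.0, 11.0, 45.0], 0.97)]
pointer scene [([512.0, 3.0, 44.0], 0.88)]
rest_pad top [([495.0, 6.0, 43.0], 0.81)]
rest_pad scene [([513.0, 7.0, 39.0], 0.9), ([639.0, 206.0, 89.0], 0.55)]
tag_blue top [([589.0, -4.0, 6.0], 0.41)]
tag_blue scene [([590.0, -9.0, 13.0], 0.44)]
tag_red top [([562.0, 88.0, 10.0], 0.56)]
tag_red scene [([559.0, 91.0, 12.0], 0.54)]
tag_yellow top [([550.0, 127.0, 9.0], 0.43)]
tag_yellow scene [([554.0, 126.0, 11.0], 0.61)]
tag_green top []
tag_green scene [([603.0, -27.0, 12.0], 0.44)]
jar_blue_mid top [([638.0, 120.0, 42.0], 0.67), ([683.0, -38.0, 40.0], 0.23)]
jar_blue_mid scene [([641.0, 110.0, 41.0], 0.89), ([653.0, 37.0, 35.0], 0.52)]
jar_red_mid top [([683.0, -37.0, 40.0], 0.6)]
jar_red_mid scene [([693.0, -45.0, 44.0], 0.55)]
vial_mid top [([642.0, 38.0, 35.0], 0.53)]
vial_mid scene [([654.0, 35.0, 37.0], 0.54), ([540.0, 7.0, 67.0], 0.3)]
bottle_mid top [([616.0, 216.0, 98.0], 0.57)]
bottle_mid scene [([635.0, 205.0, 88.0], 0.86)]
```

View pics/t.png

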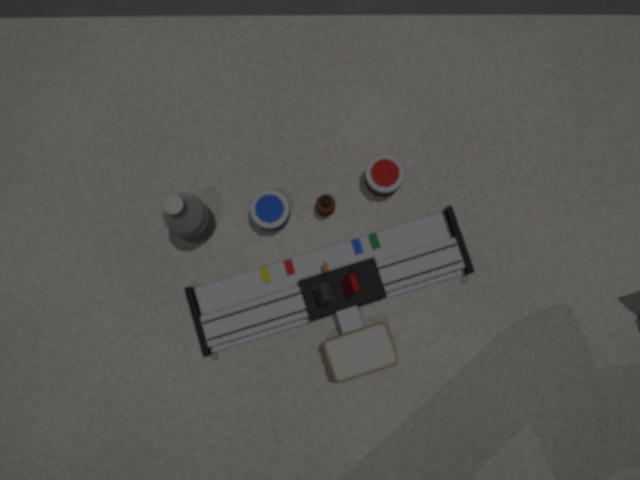

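View pics/s.png

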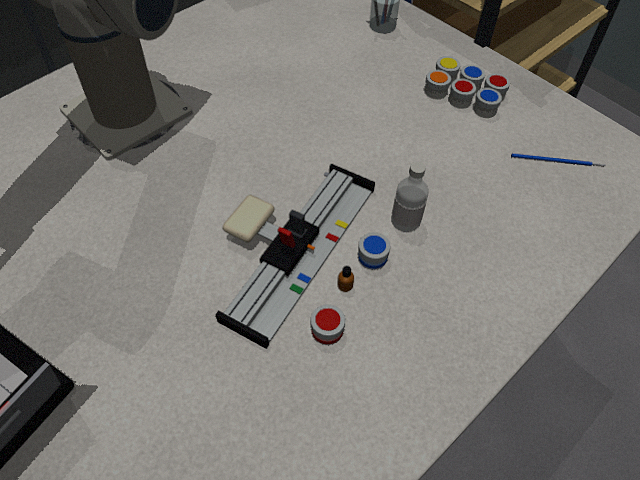

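The top view shows the lever at (350,284), the post at (324,293) and the pointer at (325,267). The tags are blue (357,246), green (375,241), red (290,267) and yellow (265,275). Blue is the first notch on the lever (-y) side. Next I'll measure these by colour and depth.

```bash
cat > h.py <<'E'
import numpy as np,cv2
from workcell import get_obs,get_image,models
def world(im,mask,T=None):
    v,u=np.nonzero(mask&(im["depth"]>0)); d=im["depth"][v,u]
    K=np.array([[im["fx"],0,im["cx"]],[0,im["fy"],im["cy"]],[0,0,1]],float)
    n=cv2.undistortPoints(np.stack([u,v],1).astype(float)[:,None],K,np.array([im["k1"],0,0,0.]))[:,0]
    p=np.stack([n[:,0]*d,-n[:,1]*d,-d,np.ones_like(d)],1)
    return (p@(im["cam_to_world"] if T is None else T).T)[:,:3]
R={"red":[(0,6),(174,180)],"orange":[(8,16)],"yellow":[(22,34)],"green":[(45,85)],"blue":[(100,125)]}
def col(im,c,s=110,vmin=50):
    h=cv2.cvtColor(im["pixels"],cv2.COLOR_BGR2HSV); m=np.zeros(h.shape[:2],bool)
    for a,b in R[c]: m|=(h[...,0]>=a)&(h[...,0]<=b)
    return m&(h[...,1]>s)&(h[...,2]>vmin)
E
python3 - <<'E'
from h import *
for cam,box in [("top",(180,215,475,360)),("scene",(220,165,362,345))]:
    im=get_image(cam);B=np.zeros((480,640),bool);B[box[1]:box[3],box[0]:box[2]]=1
    print(cam, np.round(im["cam_to_world"][:3,3]),im["fx"])
    for c in R:
        n,l,st,ce=cv2.connectedComponentsWithStats((col(im,c)&B).astype(np.uint8))
        for i in range(1,n):
            if st[i,4]>8:
                P=world(im,l==i)
                if len(P): print(c,st[i,4],np.round(ce[i]),np.round(np.median(P,0),1),np.round(P[P[:,2]>P[:,2].max()-6].mean(0),1))
    P=world(im,B); q=P[(P[:,2]>55)];
    print("tall",np.round(q.mean(0),1),q.shape, q[:,2].max())
    # dark post
    h=im["pixels"].max(2); g=B&(cv2.cvtColor(im["pixels"],cv2.COLOR_BGR2HSV)[...,1]<90)
    q=world(im,g);q=q[(q[:,2]>76)&(q[:,2]<95)];print("post",np.round(q.mean(0),1),len(q))
E
```

```text
top [475.  43. 880.] 620.5553281627926
red 99 [289. 267.] [562.5  92.5  11. ] [562.3  92.6  11.4]
red 133 [354. 282.] [535.4   4.6  82.6] [535.2   5.   83.3]
orange 37 [325. 268.] [559.1  41.8  28.2] [558.5  40.7  31.3]
yellow 105 [265. 274.] [552.5 126.3  10.8] [552.  126.4  11.4]
green 81 [374. 241.] [599.  -27.7  10.8] [599.5 -27.2  11.1]
blue 124 [269. 217.] [627.8 118.5  43.7] [627.3 118.9  43.9]
blue 107 [357. 246.] [591.8  -3.5  11. ] [592.   -3.3  11. ]
tall [575.5 133.3  86.5] (1028, 3) 126.81261576209886
post [560.7 116.8  85.7] 339
scene [ 980. -348.  843.] 566.3525531541849
red 74 [284. 231.] [537.1   4.6  81.7] [536.8   4.7  82.3]
red 64 [332. 237.] [563.7  93.   10.4] [563.8  92.8  10. ]
red 427 [328. 319.] [691.4 -41.1  43. ] [691.4 -41.2  43.3]
red 55 [327. 340.] [708.8 -58.9  14.6] [706.8 -56.7  15.9]
orange 27 [310. 246.] [559.9  41.7  26.7] [561.3  41.5  27.3]
orange 108 [346. 278.] [654.9  36.6  34.8] [652.9  38.1  35.7]
yellow 64 [341. 224.] [553.5 126.8  10.3] [553.7 126.7  10.6]
green 69 [296. 289.] [601.1 -27.9  10.2] [600.8 -28.2  10.6]
blue 75 [304. 278.] [592.8  -2.7   9.5] [593.5  -3.   10. ]
tall [539.9  27.5  72.9] (403, 3) 87.50869018890319
post [524.8  39.9  83. ] 109
```

Emit:
jog_arm(
  increments=[0, 0, 5.9, 0, 0, 0, 100, 0, 0, 0, 41, -45, 0, 100, 0, 0, 0, 41, -45, 0, 100, 0, 0, 0, 41, -45, 0, 100, 0, 0, 0, 41, -45, 0, 100, 0, 0, 0, 41, -45, 0, 100, 0, 0, 0, 41, -45, 0, 100, 0, 0, 0, 41, -45, 0, 100, 0, 0, 0, 41, -45, 0, 100, 0, 0, 0, 41, -45, 0, 100, 0, 0, 0, 41, -45, 0, 100, 0, 0, 0, 30, -40, 0, 100],
)

```text
t: 3.0
ee_pos: [521.8, 23.3, 222.9]
orientation: [3.107, 0.464, 0.002]
ft_force: [0.9, -1.0, -0.9]
width: 87.9
grasp_force: 0.0
```

```bash
cat >> h.py <<'E'
from scipy.spatial.transform import Rotation as Ro
a=np.radians(17);RX=np.array([np.cos(a),np.sin(a)]);RY=np.array([-np.sin(a),np.cos(a)])
def rail(p): p=np.asarray(p);return np.stack([p[...,:2]@RX,p[...,:2]@RY,p[...,2]],-1)
def st():
    o=get_obs();R=Ro.from_rotvec(o["orientation"]).as_matrix()
    T=np.eye(4);T[:3,:3]=R;T[:3,3]=o["ee_pos"]
    f=o["ft_force"]; 
    print("t",round(o["t"],2),"rail",rail(o["ee_pos"]).round(1),"yaw",np.degrees(np.arctan2(R[1,0],R[0,0])).round(2),"zt",R[:,2].round(3),"w",round(o["width"],1),"gf",np.round(o["grasp_force"],1),"F",np.round([f[:2]@RX,f[:2]@RY,f[2]],1))
    return T
E
python3 - <<'E'
from h import *
T=st();im=get_image("wrist");cv2.imwrite("pics/w1.png",im["pixels"]);M=T@im["tool_from_camera"]
for c in R:
    n,l,s,ce=cv2.connectedComponentsWithStats(col(im,c).astype(np.uint8))
    for i in range(1,n):
        if s[i,4]>60:
            P=rail(world(im,l==i,M)); 
            if len(P): print(c,s[i,4],ce[i].round(),np.median(P,0).round(1),P.min(0).round(1),P.max(0).round(1))
P=rail(world(im,im["depth"]>0,M));q=P[(P[:,2]>76)&(P[:,2]<95)&(abs(P[:,0]-514)<30)&(abs(P[:,1]+124)<60)]
print("tall pct",np.percentile(q,[2,50,98],axis=0).round(1),len(q))
q2=q[q[:,1]>-135];print("post",np.percentile(q2,[3,50,97],axis=0).round(1))
E
```

```text
t 3.0 rail [ 505.8 -130.3  222.9] yaw 17.0 zt [ 0.001  0.    -1.   ] w 87.9 gf 0.0 F [ 0.6 -1.3 -0.9]
red 1902 [456.  53.] [ 648.  -241.1   42.8] [ 628.3 -261.    40. ] [ 667.3 -221.5   45.5]
red 117 [422.  75.] [ 633.7 -218.9   13.9] [ 621.9 -237.4    7.8] [ 654.5 -214.8   18.2]
red 263 [267. 153.] [564.9 -76.1  10. ] [554.3 -81.7   7.8] [575.3 -70.4  12. ]
red 741 [342. 216.] [ 514.9 -146.9   73.5] [ 490.3 -161.    31.8] [ 524.9 -137.    84.7]
orange 523 [344.  79.] [ 626.8 -147.    34.9] [ 618.3 -162.5   16.3] [ 643.8 -137.3   56.4]
orange 106 [316. 173.] [ 547.3 -123.8   27. ] [ 540.7 -127.6   19. ] [ 554.7 -121.    29.3]
yellow 275 [231. 153.] [565.  -40.5   9.9] [554.4 -46.    6.2] [575.3 -34.3  12.2]
green 222 [396. 153.] [ 565.  -201.5   10. ] [ 555.4 -206.5    7.8] [ 574.5 -195.9   11.9]
blue 1904 [255.  54.] [646.7 -73.8  42.7] [627.2 -93.1  40.2] [666.3 -54.3  45.4]
blue 264 [370. 153.] [ 565.  -176.2   10.1] [ 554.4 -182.1    7.7] [ 575.4 -170.5   11.8]
tall pct [[ 501.3 -155.5   76.8]
 [ 513.7 -116.5   83. ]
 [ 525.5 -106.6   85.2]] 807
post [[ 501.5 -117.9   79.2]
 [ 513.7 -112.3   83.7]
 [ 525.5 -106.5   85.4]]
```

View pics/w1.png

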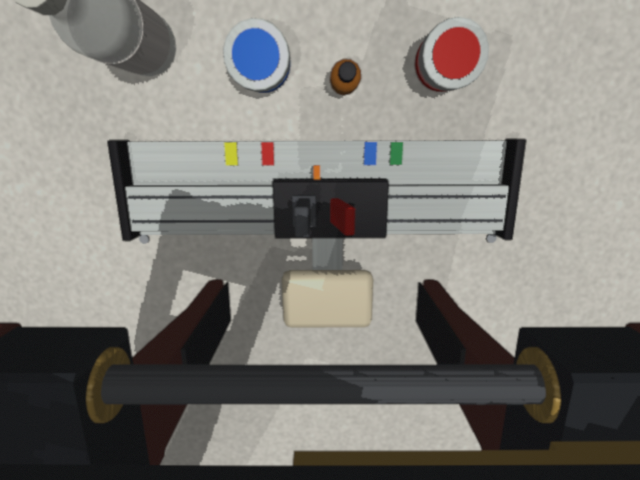

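The wrist view shows the post at (303,210), the lever at (342,216), the pointer at (316,173) and the blue tag at (370,153). The fingers line up with the rail. In rail coordinates the grip is at (513.7, -124) and blue is 52 mm toward -y.

Emit:
jog_arm(
  increments=[0, 0, 0, 8, -8, 20, 100, 0, 0, 0, 0, 0, 40, 100, 0, 0, 0, 0, 0, 40, 100, 0, 0, 0, 0, 0, 40, 100, 0, 0, 0, 0, 0, 25, 100, 0, 0, 0, 0, 0, 12, 100, 0, 0, 0, 0, 0, 0, 100, 0, 0, 0, 0, 0, 0, 100],
)

```text
t: 4.05
ee_pos: [526.9, 31.0, 46.6]
orientation: [3.107, 0.463, 0.003]
ft_force: [-0.6, -0.2, 0.2]
width: 88.2
grasp_force: 0.0
```

```bash
python3 - <<'E'
from h import *
st()
E
```

```text
t 4.05 rail [ 512.9 -124.4   46.6] yaw 16.95 zt [ 0.002  0.    -1.   ] w 88.2 gf 0.0 F [-0.6 -0.   0.2]
```

Emit:
jog_arm(
  increments=[0, 0, 0, 0, -2, 1, 80, 0, 0, 0, 0, 0, 0, 65, 0, 0, 0, 0, 0, 0, 55, 0, 0, 0, 0, 0, 0, 45, 0, 0, 0, 0, 0, 0, 35, 0, 0, 0, 0, 0, 0, 30, 0, 0, 0, 0, 0, 0, 30, 0, 0, 0, 0, 0, 0, 30],
)

```text
t: 5.05
ee_pos: [526.5, 33.0, 45.4]
orientation: [3.107, 0.464, 0.003]
ft_force: [0.1, -0.0, 6.1]
width: 35.7
grasp_force: 30.0
```

```bash
python3 - <<'E'
from h import *
st()
E
```

```text
t 5.05 rail [ 513.1 -122.3   45.4] yaw 16.98 zt [ 0.002 -0.    -1.   ] w 35.7 gf 30.0 F [ 0.1 -0.1  6.1]
```

Emit:
jog_arm(
  increments=[0, 0, 0, 0, 2, 0, 30, 0, 0, 0, 0, 4, 0, 30, 0, 0, 0, 0, 5, 0, 30, 0, 0, 0, 0, 5, 0, 30, 0, 0, 0, 0, 5, 0, 30, 0, 0, 0, 0, 5, 0, 30, 0, 0, 0, 0, 5, 0, 30, 0, 0, 0, 0, 3, 0, 30, 0, 0, 0, 0, 2, 0, 30, 0, 0, 0, 0, 0, 0, 30, 0, 0, 0, 0, 0, 0, 30],
)

```text
t: 6.42
ee_pos: [537.1, -1.4, 45.4]
orientation: [3.107, 0.464, 0.004]
ft_force: [1.0, -1.1, 5.3]
width: 35.4
grasp_force: 30.0
```

```bash
python3 - <<'E'
from h import *
st()
E
```

```text
t 6.42 rail [ 513.2 -158.4   45.4] yaw 16.98 zt [ 0.002 -0.    -1.   ] w 35.4 gf 30.0 F [ 0.7 -1.4  5.3]
```

Emit:
jog_arm(
  increments=[0, 0, 0, 0, 0, 0, 50, 0, 0, 0, 0, 0, 0, 65, 0, 0, 0, 0, 0, 0, 80, 0, 0, 0, 0, 0, 0, 100, 0, 0, 0, 0, 0, 0, 100, 0, 0, 0, 0, 7, 0, 100, 0, 0, 0, 0, 7, 0, 100, 0, 0, 0, 0, 7, 0, 100, 0, 0, 0, 0, 0, 0, 100],
)

```text
t: 7.55
ee_pos: [542.4, -22.3, 44.7]
orientation: [3.107, 0.461, 0.0]
ft_force: [0.6, 0.4, 0.4]
width: 87.9
grasp_force: 0.0
```

```bash
cat >> h.py <<'E'
def car():
    T=st();im=get_image("wrist");M=T@im["tool_from_camera"]
    m=col(im,"orange");m[:,:200]=0;P=rail(world(im,m,M)) if m.any() else np.zeros((0,3))
    P=P[(P[:,0]>535)&(P[:,0]<560)&(P[:,2]<35)] if len(P) else P
    if len(P): print("pointer",np.median(P,0).round(1),len(P))
    m=col(im,"red"); P=rail(world(im,m,M));P=P[(P[:,0]>495)&(P[:,0]<530)&(P[:,2]>60)]
    if len(P):
        k=P[P[:,2]>78];print("lever top y",k[:,1].min().round(1),np.median(k[:,1]).round(1),len(k))
    return im
E
python3 - <<'E'
from h import *
im=car();cv2.imwrite("pics/w2.png",im["pixels"])
E
```

```text
t 7.55 rail [ 512.2 -179.9   44.7] yaw 16.89 zt [ 0. -0. -1.] w 87.9 gf 0.0 F [0.7 0.2 0.4]
pointer [ 548.  -155.2   27. ] 365
lever top y -236.5 -174.9 2272
```

View pics/w2.png

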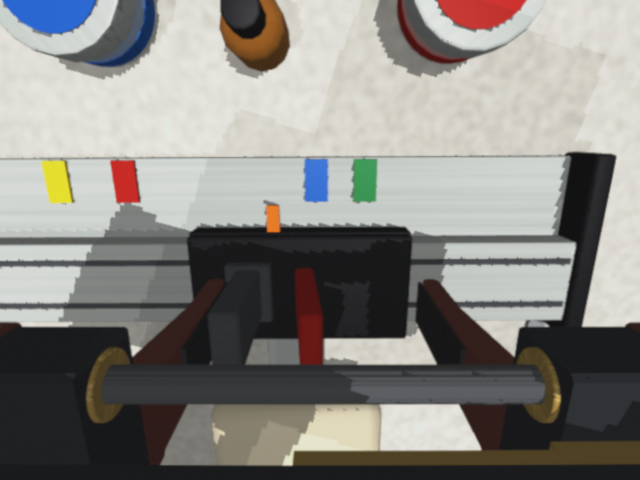

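Emit:
jog_arm(
  increments=[0, 0, 0, 0, 1.5, 0, 100, 0, 0, 0, 0, 1, 0, 100, 0, 0, 0, 0, 1, 0, 100, 0, 0, 0, 0, 1, 0, 100, 0, 0, 0, 0, 1, 0, 100, 0, 0, 0, 0, 1, 0, 100],
)

```text
t: 8.35
ee_pos: [543.6, -26.8, 44.6]
orientation: [-3.106, -0.463, 0.001]
ft_force: [-0.2, 7.2, 1.0]
width: 87.5
grasp_force: 3.4
```

```bash
python3 - <<'E'
from h import *
car()
E
```

```text
t 8.35 rail [ 512.  -184.5   44.6] yaw 16.94 zt [-0.001  0.001 -1.   ] w 87.5 gf 3.4 F [2. 7. 1.]
pointer [ 547.8 -158.4   26.9] 364
lever top y -240.7 -178.3 2181
```

Emit:
jog_arm(
  increments=[0, 0, 0, 0, 1, 0, 100, 0, 0, 0, 0, 1, 0, 100, 0, 0, 0, 0, 1, 0, 100],
)

```text
t: 8.78
ee_pos: [544.5, -29.6, 44.6]
orientation: [-3.106, -0.463, 0.001]
ft_force: [0.1, 5.9, 0.4]
width: 87.9
grasp_force: 2.8
```

```bash
python3 - <<'E'
from h import *
car()
E
```

```text
t 8.78 rail [ 512.1 -187.5   44.6] yaw 16.95 zt [-0.001  0.001 -1.   ] w 87.9 gf 2.8 F [1.8 5.6 0.4]
pointer [ 547.7 -161.5   26.9] 368
lever top y -243.9 -181.3 2022
```

Emit:
jog_arm(
  increments=[0, 0, 0, 0, 1, 0, 100, 0, 0, 0, 0, 1, 0, 100, 0, 0, 0, 0, 1, 0, 100],
)

```text
t: 9.2
ee_pos: [545.8, -33.5, 44.7]
orientation: [3.107, 0.464, 0.0]
ft_force: [0.2, 0.6, 0.0]
width: 87.8
grasp_force: 0.0
```

Emit:
jog_arm(
  increments=[0, 0, 0, 0, 1, 0, 100, 0, 0, 0, 0, 1, 0, 100],
)

```text
t: 9.45
ee_pos: [546.4, -35.5, 44.7]
orientation: [-3.107, -0.463, -0.0]
ft_force: [0.1, 2.5, 0.8]
width: 87.8
grasp_force: 0.8
```

```bash
python3 - <<'E'
from h import *
im=car();cv2.imwrite("pics/w3.png",im["pixels"])
E
```

```text
t 9.45 rail [ 512.2 -193.7   44.7] yaw 16.94 zt [ 0.  0. -1.] w 87.8 gf 0.8 F [0.8 2.4 0.8]
pointer [ 547.7 -167.6   27. ] 366
lever top y -249.4 -194.7 1942
```

View pics/w3.png

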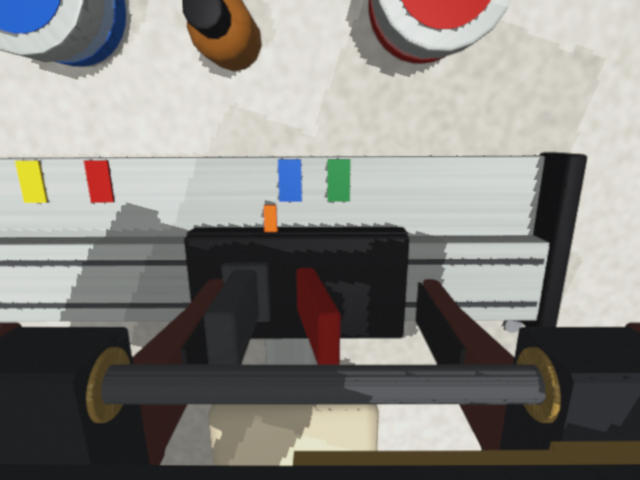

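The wrist view shows the lever leaning fully out at (320,320). The pointer at (270,217) is about 9 mm short of the blue tag at (290,180), inside the range. A gentle push should confirm the stop.

Emit:
jog_arm(
  increments=[0, 0, 0, 0, 1, 0, 100, 0, 0, 0, 0, 0, 0, 100],
)

```text
t: 9.75
ee_pos: [546.4, -35.7, 44.6]
orientation: [-3.106, -0.462, 0.001]
ft_force: [-0.5, 7.0, 0.9]
width: 87.5
grasp_force: 3.1
```

```bash
python3 - <<'E'
from h import *
car()
E
```

```text
t 9.75 rail [ 512.1 -193.9   44.6] yaw 16.92 zt [-0.     0.001 -1.   ] w 87.5 gf 3.1 F [1.5 6.8 0.9]
pointer [ 547.8 -167.8   26.9] 372
lever top y -249.7 -195.3 2016
```

It stopped dead: a 1 mm command gave 0.2 mm of travel, at 7 N. It's latched, so I'll back off and retreat.

Emit:
jog_arm(
  increments=[0, 0, 0, 0, -6, 0, 100, 0, 0, 0, 0, -8, 0, 100, 0, 0, 0, 0, 0, -20, 100, 0, 0, 0, 0, 0, -40, 100, 0, 0, 0, 0, 0, -40, 100, 0, 0, 0, 0, 0, -40, 100, 0, 0, 0, 0, 0, -40, 100, 0, 0, 0, 0, 0, 0, 100, 0, 0, 0, 0, 0, 0, 100, 0, 0, 0, 0, 0, 0, 100],
)

```text
t: 11.05
ee_pos: [541.5, -22.9, 223.1]
orientation: [-3.107, -0.463, 0.004]
ft_force: [-0.2, -0.1, -0.1]
width: 87.9
grasp_force: 0.0
```

```bash
python3 - <<'E'
from h import *
from workcell import job
car()
print(job.close_job())
E
```

```text
t 11.05 rail [ 511.2 -180.2  223.1] yaw 16.95 zt [-0.003  0.    -1.   ] w 87.9 gf 0.0 F [-0.2 -0.  -0.1]
pointer [ 547.4 -167.8   26.9] 86
lever top y -199.5 -195.1 312
the job is handed in; nothing more can be done
None
```

The carriage is latched in the blue tag's notch: the pointer measures about 8 mm from the tag's centre, the lever is fully out, and the arm is clear; the job was handed in at about 11 s, with no verdict returned.

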